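Hold the grater over the price scanner

TASK

The label printer beside the scan window has just been loaded: first push its blue cover fully shut. Then draw the black-handled grater out of its leaning stand, turn it level with its yellow price sticker facing straight down, and hold it in the gripper with the sticker centred over the scan window, about 7 cm above the glass and clear of the station. Finish like that, still holding the grater steady; leave the wooden board in the other stand and all the other goods alone.

Things in the scene. Friction and masses are not known exactly. Their poses are not given: they have to be found in the camera images.
- grater_grip (a point): Grasp point: middle of the grater's straight black handle, 28 mm wide (along y), 18 mm thick (x), 109 mm long (z: 45 mm before to 65 mm beyond). z runs from the blade to the handle's end; +x is the toothed face's normal, the yellow sticker is on the -x face. At the start it leans 45 degrees, handle up and towards the robot, sticker face down and towards the robot, lowest 60 mm of the blade in the slot.
- grater_tag (a point): Middle of the yellow price sticker (46 x 50 mm) on the flat underside (-x face) of the grater's blade, 115 mm from the middle of the handle (grater_grip) along -z and 4 mm along -x; same axes as grater_grip.
- grater: The flat kitchen grater, 245 mm long, about 0.15 kg: black handle and steel blade 130 mm long, 76 mm wide, 6 mm thick. Origin at the middle of the blade's foot, 180 mm from grater_grip along -z, same axes. Centre of mass 103 mm from the foot. It slides out of the stand along its own length; after 75 mm it is clear and can be lifted.
- stand_grater: Fixed plywood display stand holding the grater, foot 150 x 110 mm, about 120 mm high; origin at table level, -x side towards the robot. Its slot, leaning 45 degrees to -x, starts 55 mm from the origin along +x at height 30 mm; walls 60 mm long, two rails under the item 115 mm. A like stand, 0.2 m or more aside, holds the board; which is left changes.
- board_mid (a point): Middle of a small wooden chopping board with a handle (76 mm wide, 12 mm thick, 218 mm long) leaning in the other stand; not to be disturbed. z runs along it up to its handle.
- station: Fixed price-check station on the table, 160 mm (its x) by 255 mm (its y), 70 mm high; origin at table level, 7.5 mm off the middle of its length. Scan window in the half towards its -y, label printer with the blue cover in the half towards +y.
- window (a point): Middle of the station's scan window, a dark glass 85 x 75 mm with a red cross, facing up level with the station's top, 72 mm above the table; axes are the station's, z up.
- cover (a joint): Angle of the printer's blue cover: 0 shut and level, up to 1.3 rad open; starts 0.45 to 0.9 rad open. It stays where it is left (hinge friction about 0.16 N m): a push down of 3 N or less near its free edge moves it, and it stays shut.
- cover_hinge (a point): Middle of the cover's hinge line, along the station's far (+x) edge, 74 mm above the table. The cover, 116 mm wide and 7 mm thick, reaches 158 mm from here towards -x. The frame turns with the cover: -x points from the hinge to the free edge, z out of its upper side, which is 4 mm above the hinge line.
- cover_edge (a point): Middle of the cover's free edge, with a white lip 50 mm wide, on its upper side, 160 mm from the hinge; 78 mm above the table when shut. Same axes as cover_hinge.
- tape: Ring of clear tape lying flat, 90 mm across, 45 mm high; bystander. Origin under its centre.
- mug: Blue mug, 72 mm across, 90 mm high, beyond the stands; bystander. Origin under its centre.
- jar: Amber jar with a red cap, 64 mm across, 100 mm high; bystander. Origin under its centre.
- picks: Blue flat box, 100 x 60 x 35 mm; bystander. Origin under its centre.
- plates: White plate, 180 mm across, 22 mm high; bystander. Origin under its centre.
- tin: Tin with a green label, 72 mm across, 80 mm high, near the robot on its right; bystander. Origin under its centre.

How it is judged:
On the way, in this order (a step that is already met when the one before it is completed fails the run):
1. the printer's cover is pushed shut (within 0.05 rad) (value of joint cover below 0.05 rad), for 0.2 s.
2. the grater is held by the gripper, drawn clear of its stand (the sticker's middle more than 12 cm from where it was) (distance of grater_tag from where it was at the start of the episode above 0.12 m and contact force between grater and the fingers above 1 N), for 0.2 s.
At the end, for the whole second after the job is handed in: The cover is shut (under 0.05 rad); the gripper holds the grater still, level within 12 degrees with the sticker face down, the sticker's middle within 30 mm sideways of the window's middle and 35 to 120 mm above the glass, and the grater does not touch the station (value of joint cover below 0.05 rad and angle between grater_grip's own x axis and vertical below 0.21 rad and horizontal distance between grater_tag and window below 0.03 m and z of grater_tag in the frame of window between 0.035 and 0.12 m and contact force between grater and the fingers above 1 N and contact force between grater and station below 0.1 N and linear speed of grater below 0.03 m/s); the arm keeps its last pose, push and grip.
It fails at once if the wooden board is disturbed (moved more than 30 mm) (distance of board_mid from where it was at the start of the episode above 0.03 m).
It fails at once if one of the other goods is disturbed (moved more than 30 mm) (distance of any of tape, mug, jar, picks, plates, tin from where it was at the start of the episode above 0.03 m).
It also fails if it takes over 58 s, if anything falls off the work surface, if the arm or the gripper's body presses on something with over 40 N, if the wrist force passes 120 N, or if a joint passes its speed limit or range.

ROBOT

A 6-joint arm with a two-finger parallel gripper is mounted at the origin on the work surface. World frame = base frame: x ahead of the robot, y to its left, z up, the work surface at z = 0. Lengths are in m, angles in rad, forces in N, time in s.
With the tool pointing down it reaches from about 0.2 to 0.875 m from the base axis. Payload 3.4 kg.
Tool frame: the origin (TCP) lies midway between the tips of the shut fingers; the grasp point (between the pads) lies 19 mm behind it; z points along the fingers, y is the direction in which the jaws open and shut (so a half turn about z gives the same grasp; the last joint's range is limited). The gripper opens to 94 mm and grips with 3 to 60 N. Pads are 16 mm wide; open, the fingers measure 119 mm over their backs; the gripper's body (75 mm by 177 mm) begins 78 mm behind the grasp point.
Start: joints at [-0.121, 0.276, 1.505, -0, 1.361, -0.121], TCP at [0.575, -0, 0.205] pointing down, gripper open.
Joint ranges: [-2.89, 2.89], [-0.75, 2.08], [0.22, 2.7], [-1.18, 4.32], [0.11, 2.71], [-2.7, 2.7]. Speed limits (rad/s): [2.57, 2.57, 3.14, 3.14, 3.14, 3.14].

INTERFACE

Orientations are given as a rotation vector (axis times angle).
In Python, from station import bot, cams, order gives the robot as it stands.
- The arm moves only by the tool carry_out, never from a script. Its argument "commands" is a list of rows, each a list of 3 entries, a list of its own where there are three numbers: the shift along the tool's x, y, z in m, then the turn, a rotation vector about the tool's x, y, z in degrees, then the opening, from -1 (shut) to 1 (fully open), so that 0 is half open. In form: [[[tx, ty, tz], [rx, ry, rz], jaw], ...]. A call has exactly 5 rows; each row is the pose to reach, as a shift and turn from the pose measured when the call began, along the tool's axes at that moment; what a row does not reach only later rows make up. A row lasts 1/12 s, in which the tool goes at most 41.7 mm and 7.16 degrees, less where a joint would pass 70% of its speed; a pose out of reach is approached as far as the arm can. A call with a gripper value outside its range is refused whole. The fingers move at their own pace and stop on an object; "newtons" is the grip in N (left out, the last holds). Time passes only in rows, so rows that repeat a pose let the fingers close, or fill a call up. It gives the time, the measured TCP pose, the force and the opening at its end, in the units of the state.
- bot.state(): the state, without advancing time (a new reading comes with each control period).
- cams.read_camera(name): name is "scene" or "side" or "wrist"; returns the picture (420x560x3 uint8, red, green, blue); there is no depth.
- cams.calibration(name): a dict with "vfov" (degrees; the focal length in pixels is half the picture's height over the tangent of half this angle, whatever the lens; pixels are square), "cx", "cy" (the principal point, pixels), "view" (4x4, takes a point from world to camera coordinates); the wrist camera has in their place "T_tool_cam" (4x4, takes a point from camera to tool coordinates, whose origin is the TCP and whose axes are the flange's). Camera axes: x right, y down, z forward; pixel columns grow to the right and rows downward; lengths in m; the calibration is good to about 2 mm. A picture is of the moment at which its call begins: read the wrist's pose just before it. calibration takes no time and is no camera call.
- order.hand_in(): hands the job in, once; it reports no verdict.
The state is a dict: "t": time; "q": joint angles; "dq": joint speeds; "joint_efforts": joint torques, N m; "tool_pos": TCP position; "orientation": TCP orientation; "wrist_force": force on the tool from outside, world axes, zero at the start; "wrist_torque": the same for the moment, N m; "width": opening from 0.0 (shut) to 1.0 (fully open).
Only numpy, scipy, OpenCV 4.12 (cv2) and the standard library are available. Lean on these libraries where they do the work, as an engineer would, in place of code of your own. Each camera call takes 0.05 s, during which the arm holds its last target. There are 200 camera calls.

## Working session

There is one attempt and no reset: what is moved stays moved. The work goes in short steps, Python scripts to look and compute and a tool call to move; the robot and the scene stay as the last step left them, time stands still between calls to the robot, and variables do not carry over. Pictures are saved under pics/ and viewed, about 8 in all and at most 12, crops included, and the job is handed in when it is done.

Besides the shell and the picture viewer there is one more tool, called after ">>>" by a JSON object that holds its "name" and its "arguments", one argument or row to a line. carry_out: Moves the arm, as the interface text tells. Its arguments: {"type":"object","properties":{"commands":{"type":"array","items":{"type":"array"}},"newtons":{"type":"number"}},"required":["commands"]}

```bash
ls; mkdir -p pics
python3 - <<'E'
from station import bot,cams,order
import cv2,numpy as np
np.set_printoptions(precision=4,suppress=True)
print(bot.state())
for n in ["scene","side","wrist"]:
    cv2.imwrite(f"pics/{n}0.png",cams.read_camera(n)[:,:,::-1]); print(n,cams.calibration(n))
E
```

```text
pics
{'t': 0.0, 'q': array([-0.121 ,  0.2766,  1.5061, -0.    ,  1.3607, -0.121 ]), 'dq': array([ 0.0015, -0.0012, -0.0006,  0.0003, -0.0007,  0.0017]), 'joint_efforts': array([  0.0002, -40.4588, -23.7234,   0.0702,   0.0346,  -0.0002]), 'tool_pos': array([0.5744, 0.    , 0.2046]), 'orientation': array([-2.2205, -2.2204,  0.0018]), 'wrist_force': array([ 0.4476, -0.2697, -0.1264]), 'wrist_torque': array([ 0.0283, -0.0187, -0.035 ]), 'width': 1.001676157973857}
scene {'vfov': 57.308358656011364, 'cx': 280.1744680478025, 'cy': 210.84583989518973, 'view': array([[ 0.6577,  0.7532, -0.0064, -0.3955],
       [ 0.5855, -0.5166, -0.6247, -0.2409],
       [-0.4739,  0.4071, -0.7808,  1.5376],
       [ 0.    ,  0.    ,  0.    ,  1.    ]])}
side {'vfov': 44.203117292929335, 'cx': 282.57282930019, 'cy': 219.0948402605512, 'view': array([[ 0.6955, -0.7185,  0.0114, -0.3668],
       [-0.4343, -0.4329, -0.7899,  0.3489],
       [ 0.5725,  0.5444, -0.6131,  1.3649],
       [ 0.    ,  0.    ,  0.    ,  1.    ]])}
wrist {'vfov': 71.20530070897414, 'cx': 277.7281638098942, 'cy': 207.0882554313882, 'T_tool_cam': array([[-0.0003, -0.9674, -0.2533,  0.0736],
       [ 1.    , -0.0003,  0.0001, -0.0009],
       [-0.0001, -0.2533,  0.9674, -0.1801],
       [ 0.    ,  0.    ,  0.    ,  1.    ]])}
```

Run:
```python
import cv2
for n in ["scene","side"]:
    cv2.imwrite(f"pics/{n}0b.png",cv2.resize(cv2.imread(f"pics/{n}0.png"),(800,600),interpolation=cv2.INTER_CUBIC))
```

```text
(no output)
```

View pics/scene0b.png

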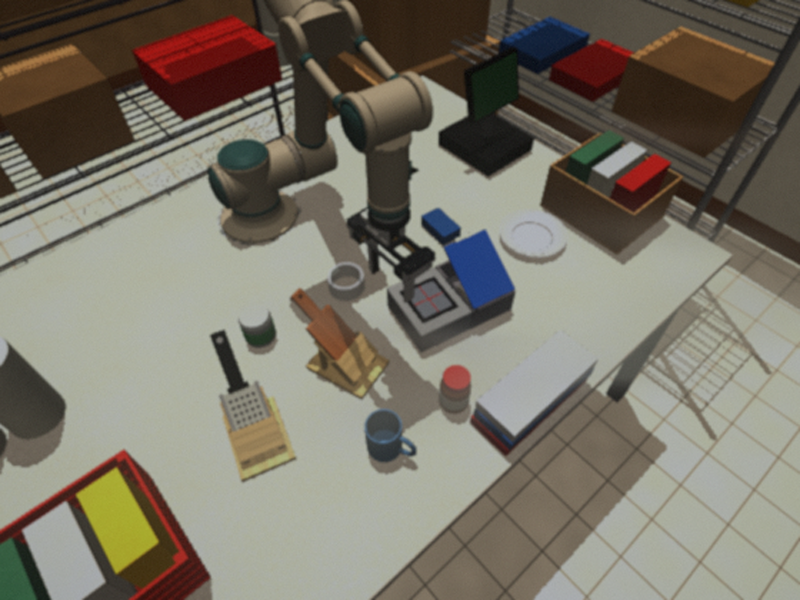

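View pics/side0b.png

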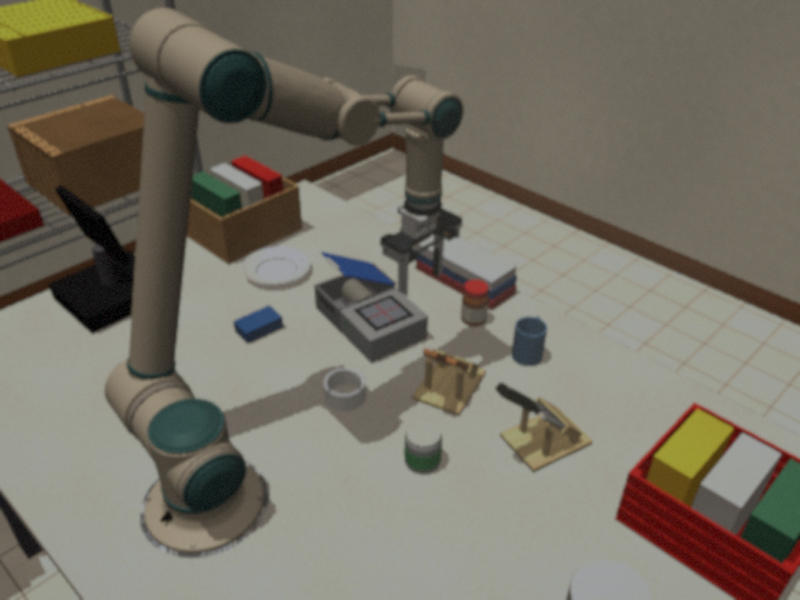

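The scene view shows the station at about (450,290) with its cover open, the grater in the left stand (handle 218,335 to 238,390) and the board at (335,335). The side view shows the same things, with the grater at about (530,405). I'll zoom in to triangulate.

Run:
```python
import cv2,numpy as np
def tile(n,x,y):
    im=cv2.imread(f"pics/{n}0.png")[y:y+100,x:x+133]
    im=cv2.resize(im,(399,300),interpolation=cv2.INTER_CUBIC)
    for k in range(0,133,20):
        cv2.putText(im,str(x+k),(k*3,8),0,.3,(0,0,255)); cv2.line(im,(k*3,9),(k*3,13),(0,0,255))
    for k in range(0,100,20):
        cv2.putText(im,str(y+k),(0,k*3+3),0,.3,(255,0,255)); cv2.line(im,(20,k*3),(24,k*3),(255,0,255))
    return im
cv2.imwrite("pics/m0.png",np.vstack([np.hstack([tile("scene",115,228),tile("side",310,245)]),np.hstack([tile("scene",255,150),tile("side",210,165)])]))
```

```text
(no output)
```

View pics/m0.png

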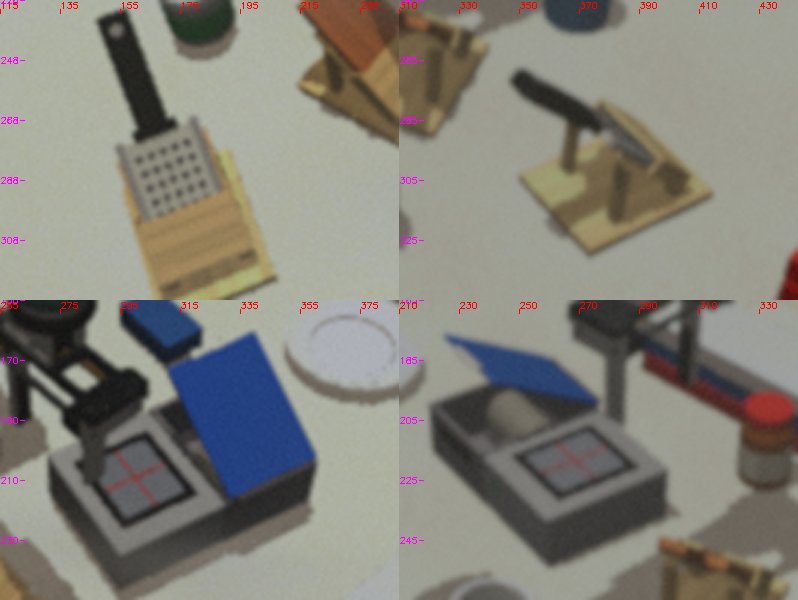

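View pics/wrist0.png

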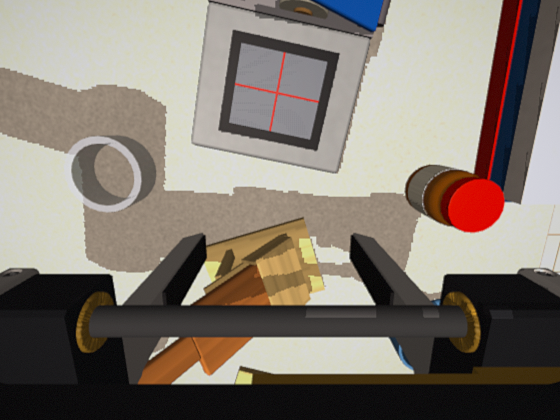

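The wrist view shows the window squarely, with its cross at (278,93), frame corners at (234,30), (340,55), (323,150) and (219,131), and the station's near corners at (336,172) and (192,143). The zooms give the handle end, blade shoulders, stand foot and cover corners. I'll fit the poses by reprojection.

```bash
cat > h.py <<'E'
from station import bot,cams,order
import cv2,numpy as np
from scipy.spatial.transform import Rotation as R
from scipy.optimize import least_squares
np.set_printoptions(precision=4,suppress=True)
def K(n):
    c=cams.calibration(n); f=210/np.tan(np.radians(c["vfov"])/2); return f,c["cx"],c["cy"]
def view(n,s=None):
    c=cams.calibration(n)
    if n!="wrist": return c["view"]
    T=np.eye(4); T[:3,:3]=R.from_rotvec(s["orientation"]).as_matrix(); T[:3,3]=s["tool_pos"]
    return np.linalg.inv(T@c["T_tool_cam"])
def proj(n,P,s=None):
    f,cx,cy=K(n); V=view(n,s); p=np.atleast_2d(P)@V[:3,:3].T+V[:3,3]
    return np.c_[f*p[:,0]/p[:,2]+cx,f*p[:,1]/p[:,2]+cy]
def Rz(a): return R.from_euler("z",a).as_matrix()
E
cat > fit.py <<'E'
from h import *
s=bot.state()
# station: window centre x,y,yaw
W=np.array([[-.0425,.0375],[.0425,.0375],[.0425,-.0375],[-.0425,-.0375]])
ww=np.array([[278,93],[234,30],[340,55],[323,150],[219,131]],float)
ws=np.array([[137,477]])/3+[255,50]
wd=np.array([[575-399,461]])/3+[210,65]
def st(p):
    c=np.array([p[0],p[1],.072])
    def full(p4):
        return np.vstack([c,c+np.c_[np.array([[-1,1],[1,1],[1,-1],[-1,-1]])*p4,np.zeros(4)]@Rz(p[2]).T])
    return np.r_[(proj("wrist",full(p[3:5]),s)-ww).ravel(),(proj("scene",c)-ws).ravel(),(proj("side",c)-wd).ravel()]
r=least_squares(st,[.6,.15,-.2,.045,.04],loss="soft_l1"); print("window x y yaw hx hy",r.x); print(st(r.x).reshape(-1,2))
wx,wy,yaw=r.x[:3]
# station corners near: in wrist
f,cx,cy=K("wrist");V=np.linalg.inv(view("wrist",s))
for uv in [(336,172),(192,143)]:
    d=V[:3,:3]@[(uv[0]-cx)/f,(uv[1]-cy)/f,1]; P=V[:3,3]+d*(.07-V[2,3])/d[2]
    print("corner in window frame",Rz(-yaw)@(P-[wx,wy,.07]))
# cover: hinge pos in window frame (hx,hy), angle
cs=np.array([[170,366],[254,333],[316,459],[232,498]])/3+[255,50]   # free y-, free y+, hinge y+, hinge y-
cd=np.array([[492-399,383],[446-399,337],[555-399,358],[597-399,402]])/3+[210,65]
def cov(p):
    h=np.array([wx,wy,0])+Rz(yaw)@[p[0],p[1],.074]
    L=np.array([[-.16,-.058,.004],[-.16,.058,.004],[0,.058,.004],[0,-.058,.004]])
    P=L@R.from_euler("y",p[2]).as_matrix().T@Rz(yaw).T+h
    return np.r_[(proj("scene",P)-cs).ravel(),(proj("side",P)-cd).ravel()]
r=least_squares(cov,[.08,.12,.6],loss="soft_l1"); print("cover hx hy ang",r.x); print(cov(r.x).reshape(-1,2))
print("cover edge",np.array([wx,wy,0])+Rz(yaw)@([r.x[0],r.x[1],.074]+R.from_euler("y",r.x[2]).apply([-.16,0,.004])))
# grater
gs=np.array([[98,18],[126,11],[118,147],[194,118]])/3+[115,228]; 
gl=np.array([[.009,.014,.245],[.009,-.014,.245],[.003,.038,.130],[.003,-.038,.130]])  # foot frame
gd=np.array([[517-399,77]])/3+[310,245]; gdl=np.array([[0,0,.245]])
fd=np.array([[520-399,178],[590-399,254],[712-399,193]])/3+[310,245]
def gr(p,sg=1):
    Rg=Rz(p[3])@R.from_euler("y",-np.pi/4).as_matrix()
    o=np.array(p[:3])
    a=[(proj("scene",gl*[1,sg,1]@Rg.T+o)-gs).ravel(),(proj("side",gdl@Rg.T+o)-gd).ravel()]
    so=o-Rz(p[3])@[.055,0,.03]
    F=np.array([[-.075,.055*1,.008],[-.075,-.055,.008],[.075,-.055,.008]])@Rz(p[3]).T+so
    a.append((proj("side",F)-fd).ravel())
    return np.concatenate(a)
for sg in(1,-1):
  r=least_squares(lambda p:gr(p,sg),[.6,-.3,.03,0],loss="soft_l1"); print("grater foot x y z yaw",sg,r.cost,r.x); print(gr(r.x,sg).reshape(-1,2))
  p=r.x; Rg=Rz(p[3])@R.from_euler("y",-np.pi/4).as_matrix(); print("grip",p[:3]+Rg@[0,0,.18])
E
python3 fit.py
```

```text
window x y yaw hx hy [ 0.5742  0.1094 -0.1927  0.0529  0.0468]
[[ 0.4109  0.3615]
 [-0.702   0.7319]
 [ 1.219  -0.9423]
 [-3.6181  0.2409]
 [ 0.3884 -0.7036]
 [-0.8409 -0.0559]
 [ 0.215  -1.0181]]
corner in window frame [ 0.076  -0.0659  0.    ]
corner in window frame [-0.0797 -0.0651  0.    ]
cover hx hy ang [0.081  0.1275 0.5002]
[[-2.1366  0.561 ]
 [-0.7817 -1.1399]
 [ 0.8971 -0.3952]
 [-0.1957  0.7239]
 [ 1.1109  0.121 ]
 [-1.4182 -0.8228]
 [-2.5478 -1.8357]
 [ 1.6734 -0.9881]]
cover edge [0.5422 0.2456 0.1542]
grater foot x y z yaw 1 97.41589628680168 [ 0.6153 -0.377   0.0343 -0.2903]
[[  7.7035  -1.5571]
 [-12.1304   4.3913]
 [ 24.2957  -8.5791]
 [-28.643   11.4142]
 [  5.2228   0.0882]
 [ -1.2258  -0.7989]
 [ -1.3488   0.0299]
 [  0.2728   0.5691]]
grip [ 0.4933 -0.3406  0.1616]
grater foot x y z yaw -1 10.496976796119869 [ 0.6141 -0.373   0.0328 -0.2984]
[[-0.9907  1.0969]
 [ 0.1442 -0.1016]
 [-1.8023  0.6709]
 [ 0.4019  0.2462]
 [ 3.3055 -0.3339]
 [-2.7094 -1.2227]
 [-3.23   -0.3571]
 [-1.3387  0.5204]]
grip [ 0.4924 -0.3356  0.16  ]
```

>>> {"name": "carry_out", "arguments": {
  "commands": [
    [[0.243, -0.02, 0], [0, 0, 0], -1],
    [[0.243, -0.02, 0], [0, 0, 0], -1],
    [[0.243, -0.02, 0], [0, 0, 0], -1],
    [[0.243, -0.02, 0], [0, 0, 0], -1],
    [[0.243, -0.02, 0], [0, 0, 0], -1]
  ],
  "newtons": 20
}}

```text
t: 0.57
tool_pos: [0.557, 0.2092, 0.2047]
orientation: [-2.221, -2.22, 0.002]
wrist_force: [0.2, 0.5, -0.3]
width: 0.679
```

>>> {"name": "carry_out", "arguments": {
  "commands": [
    [[0.04, 0, 0], [0, 0, 0], -1],
    [[0.04, 0, 0], [0, 0, 0], -1],
    [[0.04, 0, 0], [0, 0, 0], -1],
    [[0.04, 0, 0], [0, 0, 0], -1],
    [[0.04, 0, 0], [0, 0, 0], -1]
  ]
}}

```text
t: 0.98
tool_pos: [0.557, 0.2479, 0.2045]
orientation: [-2.223, -2.219, 0.004]
wrist_force: [-0.5, 0.6, -0.7]
width: 0.327
```

>>> {"name": "carry_out", "arguments": {
  "commands": [
    [[-0.004, -0.003, 0.02], [0, 0, 0], -1],
    [[-0.004, -0.003, 0.02], [0, 0, 0], -1],
    [[-0.004, -0.003, 0.02], [0, 0, 0], -1],
    [[-0.004, -0.003, 0.02], [0, 0, 0], -1],
    [[-0.004, -0.003, 0.03], [0, 0, 0], -1]
  ]
}}

```text
t: 1.4
tool_pos: [0.5561, 0.2439, 0.177]
orientation: [2.223, 2.217, 0.005]
wrist_force: [0.5, 0.3, -0.4]
width: 0.009
```

>>> {"name": "carry_out", "arguments": {
  "commands": [
    [[0, 0, 0.015], [0, 0, 0], -1],
    [[0, 0, 0.03], [0, 0, 0], -1],
    [[0, 0, 0.045], [0, 0, 0], -1],
    [[0, 0, 0.06], [0, 0, 0], -1],
    [[0, 0, 0.07], [0, 0, 0], -1]
  ]
}}

```text
t: 1.82
tool_pos: [0.556, 0.2438, 0.1058]
orientation: [2.224, 2.217, 0.003]
wrist_force: [-0.2, 0.1, 0.5]
width: 0.005
```

>>> {"name": "carry_out", "arguments": {
  "commands": [
    [[0, 0, 0.01], [0, 0, 0], -1],
    [[0, 0, 0.018], [0, 0, 0], -1],
    [[0, 0, 0.024], [0, 0, 0], -1],
    [[0, 0, 0.028], [0, 0, 0], -1],
    [[0, 0, 0.028], [0, 0, 0], -1]
  ]
}}

```text
t: 2.23
tool_pos: [0.5563, 0.2439, 0.0784]
orientation: [2.224, 2.217, 0.004]
wrist_force: [0.2, -0.4, 0.1]
width: 0.004
```

Run:
```python
from h import *
s=bot.state(); print(s["tool_pos"],s["wrist_force"],s["joint_efforts"])
im=[cv2.resize(cams.read_camera(n)[y:y+100,x:x+133],(399,300),interpolation=cv2.INTER_CUBIC) for n,x,y in(("scene",255,150),("side",210,165))]
cv2.imwrite("pics/c1.png",np.hstack(im)[:,:,::-1])
```

```text
[0.5563 0.2439 0.0784] [ 0.2391 -0.3654  0.1359] [ -0.0553 -44.7186 -20.4843   0.0737   0.0571   0.0003]
```

View pics/c1.png

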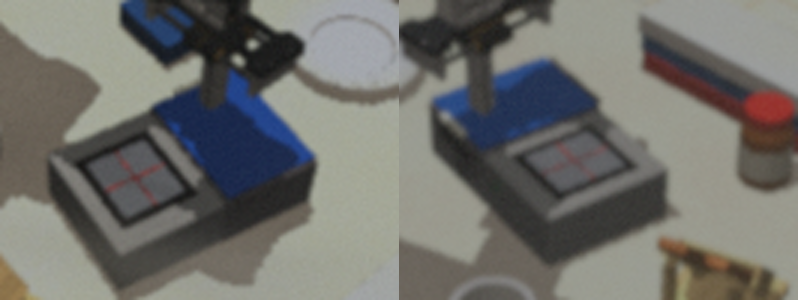

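The cover now looks almost level under the fingers. I'll press a little further until the force shows it is seated.

>>> {"name": "carry_out", "arguments": {
  "commands": [
    [[0, 0, 0.001], [0, 0, 0], -1],
    [[0, 0, 0.002], [0, 0, 0], -1],
    [[0, 0, 0.003], [0, 0, 0], -1],
    [[0, 0, 0.004], [0, 0, 0], -1],
    [[0, 0, 0.004], [0, 0, 0], -1]
  ]
}}

```text
t: 2.75
tool_pos: [0.5567, 0.2441, 0.0779]
orientation: [2.223, 2.216, 0.008]
wrist_force: [-4.6, -1.7, 18.2]
width: 0.006
```

The cover is seated: z stopped at 0.078 with 18 N. I'll lift off and plan the move to the grater.

>>> {"name": "carry_out", "arguments": {
  "commands": [
    [[0, 0, -0.04], [0, 0, 0], -1],
    [[0, 0, -0.08], [0, 0, 0], -1],
    [[0, 0, -0.12], [0, 0, 0], -1],
    [[0, 0, -0.16], [0, 0, 0], 0.3],
    [[0, 0, -0.2], [0, 0, 0], 0.3]
  ]
}}

```text
t: 3.17
tool_pos: [0.5555, 0.2437, 0.2801]
orientation: [2.222, 2.216, 0.009]
wrist_force: [0.8, 0.4, 0.4]
width: 0.11
```

```bash
cat >> h.py <<'E'
def frame(head,lean):
    """tool frame: x heading at azimuth head (rad), fingers pointing down, lean>0: fingers point back (against heading), rad"""
    h=np.array([np.cos(head),np.sin(head),0]); z=-np.array([0,0,1.])*np.cos(lean)-h*np.sin(lean)
    y=np.cross(z,h); y/=np.linalg.norm(y); return np.c_[np.cross(y,z),y,z]
def togo(p,Rt,s=None):
    s=s or bot.state(); R0=R.from_rotvec(s["orientation"]).as_matrix()
    print("shift",(R0.T@(np.array(p)-s["tool_pos"])).round(4),"turn",np.degrees(R.from_matrix(R0.T@Rt).as_rotvec()).round(2),"pos",s["tool_pos"],"q",s["q"],"w",s["width"])
E
python3 - <<'E'
from h import *
togo([.52,-.345,.30],frame(-.298,np.radians(30)))
E
```

```text
shift [-0.5887 -0.0337 -0.0212] turn [ 28.07 -21.09 104.13] pos [0.5555 0.2437 0.2801] q [ 0.2989  0.2904  1.3025 -0.0002  1.542   0.3017] w 0.1101387625684894
```

>>> {"name": "carry_out", "arguments": {
  "commands": [
    [[-0.589, -0.034, -0.021], [28.1, -21.1, 104.1], 0.3],
    [[-0.589, -0.034, -0.021], [28.1, -21.1, 104.1], 0.3],
    [[-0.589, -0.034, -0.021], [28.1, -21.1, 104.1], 0.3],
    [[-0.589, -0.034, -0.021], [28.1, -21.1, 104.1], 0.3],
    [[-0.589, -0.034, -0.021], [28.1, -21.1, 104.1], 0.3]
  ]
}}

```text
t: 3.58
tool_pos: [0.5428, 0.0345, 0.2861]
orientation: [-2.744, -1.444, 0.295]
wrist_force: [0.0, 0.6, -0.2]
width: 0.465
```

Run:
```python
from h import *
togo([.52,-.345,.30],frame(-.298,np.radians(30)))
```

```text
shift [-0.3256  0.1962  0.0149] turn [ 18.86 -14.18  69.92] pos [0.5428 0.0345 0.2861] q [-0.0159  0.3092  1.2782 -0.0682  1.7332  0.5811] w 0.4649452363360949
```

>>> {"name": "carry_out", "arguments": {
  "commands": [
    [[-0.326, 0.196, 0.015], [18.9, -14.2, 69.9], 0.3],
    [[-0.326, 0.196, 0.015], [18.9, -14.2, 69.9], 0.3],
    [[-0.326, 0.196, 0.015], [18.9, -14.2, 69.9], 0.3],
    [[-0.326, 0.196, 0.015], [18.9, -14.2, 69.9], 0.3],
    [[-0.326, 0.196, 0.015], [18.9, -14.2, 69.9], 0.3]
  ]
}}

```text
t: 4.0
tool_pos: [0.5302, -0.1737, 0.2935]
orientation: [-2.986, -0.548, 0.563]
wrist_force: [1.2, 0.3, 0.9]
width: 0.651
```

Run:
```python
from h import *
togo([.52,-.345,.30],frame(-.298,np.radians(30)))
```

```text
shift [-0.0716  0.1561 -0.0002] turn [ 9.69 -7.3  35.96] pos [ 0.5302 -0.1737  0.2935] q [-0.3466  0.437   1.1092 -0.1451  1.9382  0.8322] w 0.6509184510538412
```

>>> {"name": "carry_out", "arguments": {
  "commands": [
    [[-0.072, 0.156, 0], [9.7, -7.3, 36], 0.3],
    [[-0.072, 0.156, 0], [9.7, -7.3, 36], 0.3],
    [[-0.072, 0.156, 0], [9.7, -7.3, 36], 0.3],
    [[-0.072, 0.156, 0], [9.7, -7.3, 36], 0.3],
    [[-0.072, 0.156, 0], [9.7, -7.3, 36], 0.3]
  ]
}}

```text
t: 4.42
tool_pos: [0.5185, -0.3519, 0.298]
orientation: [-2.942, 0.396, 0.775]
wrist_force: [-0.4, 0.6, -0.5]
width: 0.648
```

>>> {"name": "carry_out", "arguments": {
  "commands": [
    [[0, 0, 0], [0, 0, 0], 0.3],
    [[0, 0, 0], [0, 0, 0], 0.3],
    [[0, 0, 0], [0, 0, 0], 0.3],
    [[0, 0, 0], [0, 0, 0], 0.3],
    [[0, 0, 0], [0, 0, 0], 0.3]
  ]
}}

```text
t: 4.83
tool_pos: [0.5189, -0.3499, 0.2994]
orientation: [-2.944, 0.391, 0.773]
wrist_force: [1.0, 0.1, 0.1]
width: 0.652
```

Run:
```python
from h import *
s=bot.state()
im=cams.read_camera("wrist")
np.save("w1.npy",np.r_[s["tool_pos"],s["orientation"]])
togo([.52,-.345,.30],frame(-.298,np.radians(30)),s)
cv2.imwrite("pics/w1.png",im[:,:,::-1])
Rg=Rz(-.2984)@R.from_euler("y",-np.pi/4).as_matrix()
print(proj("wrist",np.array([[.009,.014,.245],[.009,-.014,.245],[.003,.038,.130],[.003,-.038,.130]])@Rg.T+[.6141,-.373,.0328],s))
```

```text
shift [-0.0005 -0.005  -0.0004] turn [ 0.66 -0.54  1.78] pos [ 0.5189 -0.3499  0.2994] q [-0.6048  0.6518  0.7722 -0.1982  2.1988  1.1526] w 0.6518041277732671
[[256.6766 219.6337]
 [283.8474 220.3417]
 [237.2271 109.8384]
 [309.0907 112.2259]]
```

View pics/w1.png

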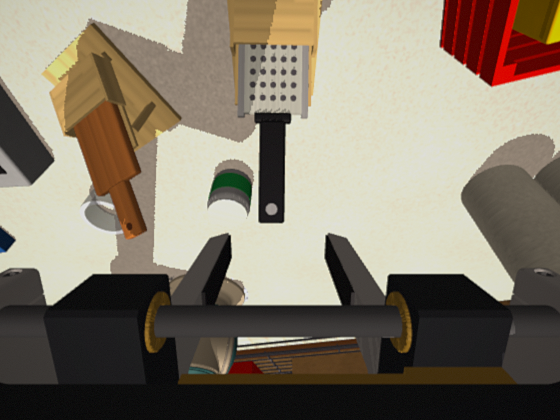

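The prediction matches this view: the handle end is at (259–285,222), and the blade shoulders at about (240,116) and (309,114). The board and tin are clear of the approach. I'll refit with these points and compute the grasp.

```bash
cat > fit2.py <<'E'
from h import *
s=dict(zip(("tool_pos","orientation"),np.load("w1.npy").reshape(2,3)))
gs=np.array([[98,18],[126,11],[118,147],[194,118]])/3+[115,228]
gw=np.array([[258.5,222],[284.5,222],[240,116],[309,113.5]])
gl=np.array([[.009,.014,.245],[.009,-.014,.245],[.003,.038,.130],[.003,-.038,.130]])
def gr(p):
    Rg=Rz(p[3])@R.from_euler("y",-np.pi/4).as_matrix(); o=p[:3]
    return np.r_[1.0*(proj("scene",gl*[1,-1,1]@Rg.T+o)-gs).ravel(),.7*(proj("wrist",gl@Rg.T+o,s)-gw).ravel()]
E
sed -n '/^gs=/,/^gl/p' fit.py
python3 - <<'E'
exec(open('fit2.py').read())
r=least_squares(gr,[.614,-.373,.033,-.298],loss="soft_l1"); p=r.x
print(p,r.cost);print(gr(p).reshape(-1,2))
Rg=Rz(p[3])@R.from_euler("y",-np.pi/4).as_matrix()
def g(d): return p[:3]+Rg@[0,0,d]
F=frame(p[3],np.radians(30)); print("grip",g(.18))
t=g(.175)+.019*F[:,2]; print("tcp",t)
togo(t-.07*F[:,2],F); togo(t,F)
E
```

```text
gs=np.array([[98,18],[126,11],[118,147],[194,118]])/3+[115,228]; 
gl=np.array([[.009,.014,.245],[.009,-.014,.245],[.003,.038,.130],[.003,-.038,.130]])  # foot frame
[ 0.6087 -0.3705  0.0289 -0.2855] 5.250024818221419
[[-1.5374  0.485 ]
 [-0.4895 -0.7884]
 [-1.984  -0.2157]
 [-0.0251 -0.8482]
 [-0.1849 -0.7002]
 [ 0.2105 -0.3815]
 [-1.2051 -1.4983]
 [-0.2859  1.2797]]
grip [ 0.4865 -0.3346  0.1562]
tcp [ 0.4808 -0.3329  0.1362]
shift [ 0.045  -0.0053  0.0923] turn [ 0.3  -0.54  1.13] pos [ 0.5189 -0.35    0.2993] q [-0.605   0.6519  0.7721 -0.1983  2.1989  1.1529] w 0.6493626823332354
shift [ 0.0443 -0.0057  0.1623] turn [ 0.3  -0.54  1.13] pos [ 0.5189 -0.35    0.2993] q [-0.605   0.6519  0.7721 -0.1983  2.1989  1.1529] w 0.6493626823332354
```

>>> {"name": "carry_out", "arguments": {
  "commands": [
    [[0.045, -0.005, 0.092], [0.3, -0.5, 1.1], 0.3],
    [[0.045, -0.005, 0.092], [0.3, -0.5, 1.1], 0.3],
    [[0.045, -0.005, 0.092], [0.3, -0.5, 1.1], 0.3],
    [[0.045, -0.005, 0.092], [0.3, -0.5, 1.1], 0.3],
    [[0.045, -0.005, 0.092], [0.3, -0.5, 1.1], 0.3]
  ]
}}

```text
t: 5.3
tool_pos: [0.5144, -0.342, 0.1976]
orientation: [-2.935, 0.418, 0.787]
wrist_force: [-0.4, 0.1, 0.3]
width: 0.651
```

Run:
```python
from h import *
togo([.4808,-.3329,.1362],frame(-.2855,np.radians(30)))
cv2.imwrite("pics/w2.png",cams.read_camera("wrist")[:,:,::-1])
```

```text
shift [0.0006 0.0007 0.0705] turn [0.04 0.03 0.13] pos [ 0.5144 -0.342   0.1976] q [-0.6006  0.6658  0.9913 -0.1707  1.9815  1.2246] w 0.6509655748918108
```

View pics/w2.png

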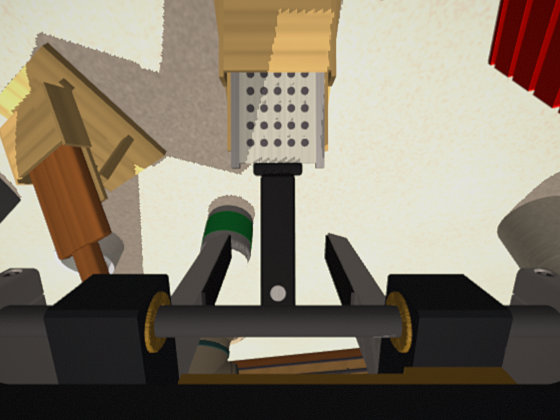

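The handle, at columns 262–295, lies centred between the fingers and parallel to the tool's x axis. Going in.

>>> {"name": "carry_out", "arguments": {
  "commands": [
    [[0.001, 0.001, 0.02], [0, 0, 0], 0.3],
    [[0.001, 0.001, 0.04], [0, 0, 0], 0.3],
    [[0.001, 0.001, 0.055], [0, 0, 0], 0.3],
    [[0.001, 0.001, 0.07], [0, 0, 0], 0.3],
    [[0.001, 0.001, 0.07], [0, 0, 0], 0.3]
  ]
}}

```text
t: 5.77
tool_pos: [0.4814, -0.3339, 0.1384]
orientation: [-2.938, 0.42, 0.784]
wrist_force: [0.5, -0.1, -0.7]
width: 0.649
```

>>> {"name": "carry_out", "arguments": {
  "commands": [
    [[0, 0, 0], [0, 0, 0], -1],
    [[0, 0, 0], [0, 0, 0], -1],
    [[0, 0, 0], [0, 0, 0], -1],
    [[0, 0, 0], [0, 0, 0], -1],
    [[0, 0, 0], [0, 0, 0], -1]
  ],
  "newtons": 50
}}

```text
t: 6.18
tool_pos: [0.4821, -0.3342, 0.1391]
orientation: [-2.939, 0.42, 0.782]
wrist_force: [1.1, 2.6, 0.5]
width: 0.331
```

>>> {"name": "carry_out", "arguments": {
  "commands": [
    [[0, 0, 0], [0, 0, 0], -1],
    [[0, 0, 0], [0, 0, 0], -1],
    [[0, 0, 0], [0, 0, 0], -1],
    [[0, 0, 0], [0, 0, 0], -1],
    [[0, 0, 0], [0, 0, 0], -1]
  ]
}}

```text
t: 6.6
tool_pos: [0.4821, -0.3341, 0.1389]
orientation: [-2.939, 0.42, 0.782]
wrist_force: [0.4, 0.5, 0.1]
width: 0.293
```

Run:
```python
from h import *
s=bot.state(); print(s["wrist_force"],s["wrist_torque"])
gz=Rz(-.2855)@[-.7071,0,.7071]
togo(s["tool_pos"]+.1*gz,frame(-.2855,np.radians(30)))
cv2.imwrite("pics/w3.png",cams.read_camera("wrist")[:,:,::-1])
```

```text
[0.4216 0.5083 0.1364] [ 0.0654 -0.0859 -0.0264]
shift [-0.0965 -0.0001 -0.0262] turn [ 0.11 -0.21  0.08] pos [ 0.4821 -0.3341  0.1389] q [-0.6159  0.6418  1.181  -0.1686  1.8112  1.2395] w 0.2933919603225819
```

The width reads 0.293, about 27.6 mm, so the handle is gripped. I'll draw the grater out along its axis.

>>> {"name": "carry_out", "arguments": {
  "commands": [
    [[-0.01, 0, -0.0027], [0, 0, 0], -1],
    [[-0.03, 0, -0.008], [0, 0, 0], -1],
    [[-0.05, 0, -0.0135], [0, 0, 0], -1],
    [[-0.07, 0, -0.019], [0, 0, 0], -1],
    [[-0.09, 0, -0.0243], [0, 0, 0], -1]
  ]
}}

```text
t: 7.07
tool_pos: [0.4178, -0.3155, 0.2057]
orientation: [-2.939, 0.42, 0.781]
wrist_force: [1.7, 0.2, -0.1]
width: 0.299
```

Run:
```python
from h import *
s=bot.state()
p0=np.array([.4821,-.3341,.1389]); gz=Rz(-.2855)@[-.7071,0,.7071]
d=s["tool_pos"]-p0; print("along",d@gz,"off",d-gz*(d@gz),s["wrist_force"],s["wrist_torque"])
togo(p0+.14*gz,frame(-.2855,np.radians(30)))
```

```text
along 0.09462686194976919 off [-0.0001 -0.0002 -0.0001] [ 1.7438  0.189  -0.0974] [-0.0531 -0.2957 -0.0085]
shift [-0.0437 -0.0003 -0.012 ] turn [ 0.13 -0.24  0.07] pos [ 0.4178 -0.3155  0.2057] q [-0.6469  0.5038  1.269  -0.1861  1.8545  1.1997] w 0.29866317811894616
```

>>> {"name": "carry_out", "arguments": {
  "commands": [
    [[-0.02, 0, -0.0055], [0, 0, 0], -1],
    [[-0.044, 0, -0.012], [0, 0, 0], -1],
    [[-0.044, 0, -0.04], [0, 0, 0], -1],
    [[-0.044, 0, -0.08], [0, 0, 0], -1],
    [[-0.044, 0, -0.1], [0, 0, 0], -1]
  ]
}}

```text
t: 7.48
tool_pos: [0.429, -0.3188, 0.3181]
orientation: [-2.943, 0.422, 0.776]
wrist_force: [0.6, 0.1, -2.2]
width: 0.296
```

>>> {"name": "carry_out", "arguments": {
  "commands": [
    [[0, 0, 0], [0, 0, 0], -1],
    [[0, 0, 0], [0, 0, 0], -1],
    [[0, 0, 0], [0, 0, 0], -1],
    [[0, 0, 0], [0, 0, 0], -1],
    [[0, 0, 0], [0, 0, 0], -1]
  ]
}}

```text
t: 7.9
tool_pos: [0.428, -0.3183, 0.3169]
orientation: [-2.94, 0.421, 0.78]
wrist_force: [-0.0, 0.7, -1.1]
width: 0.297
```

Run:
```python
from h import *
a=cv2.imread("pics/w3.png")
s=bot.state(); b=cams.read_camera("wrist")[:,:,::-1]; cv2.imwrite("pics/w4.png",b)
print(s["tool_pos"],s["orientation"],s["q"],s["width"])
cv2.imwrite("pics/w34.png",np.hstack([x[0:360,100:440] for x in (a,b)]))
```

```text
[ 0.428  -0.3183  0.3169] [-2.9401  0.4213  0.7804] [-0.6414  0.4801  1.041  -0.2044  2.1017  1.1536] 0.2970009755851919
```

View pics/w34.png

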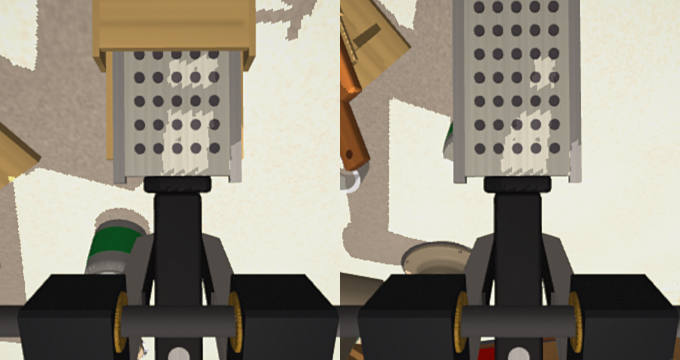

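The grater came free of the stand and did not move in the gripper: the shoulders are at row 182 in both crops. I'll estimate the in-hand pose from the shoulders and compute the final goal.

```bash
cat > goal.py <<'E'
from h import *
s=dict(tool_pos=np.array([.428,-.3183,.3169]),orientation=np.array([-2.9401,.4213,.7804]))
Rt=R.from_rotvec(s["orientation"]).as_matrix()
# grater in tool frame: at the grasp
s0R=R.from_rotvec([-2.939,.42,.782]).as_matrix(); t0=np.array([.4821,-.3341,.1389])
Rg=Rz(-.2855)@R.from_euler("y",-np.pi/4).as_matrix(); foot=np.array([.6087,-.3705,.0289])
Rtg=s0R.T@Rg; ptg=s0R.T@(foot-t0)
print("predicted px",proj("wrist",(np.array([[.003,.038,.13],[.003,-.038,.13],[.003,.038,.2]])@Rtg.T+ptg)@Rt.T+s["tool_pos"],s).round(1), "grip in tool",ptg+Rtg@[0,0,.18])
E
cat >> goal.py <<'E'
tag=ptg+Rtg@[-.004,0,.065]
def goal(h,head=.19,z=.072,w=(.5742,.1094)):
    Gz=-np.array([np.cos(head),np.sin(head),0]); Gx=np.array([0,0,1.]); G=np.c_[Gx,np.cross(Gz,Gx),Gz]
    T=G@Rtg.T; return np.array([w[0],w[1],z+h])-T@tag,T
E
python3 - <<'E'
exec(open('goal.py').read())
p,T=goal(.07); print(p,T); p2,T2=goal(.17); togo(p2,T2)
E
```

```text
predicted px [[212.5 178.8]
 [340.7 178.8]
 [212.2 297.3]] grip in tool [-0.0047 -0.0007 -0.0172]
[0.4703 0.0887 0.1306] [[ 0.9474  0.1893  0.258 ]
 [ 0.1833 -0.9819  0.0475]
 [ 0.2624  0.0022 -0.965 ]]
shift [-0.0216 -0.4028  0.1108] turn [ -3.51  44.1  -27.67] pos [ 0.4282 -0.3184  0.3171] q [-0.6414  0.4801  1.0404 -0.2045  2.1018  1.1536] w 0.2940667859214208
```

Run:
```python
exec(open('goal.py').read())
_,T=goal(.07); togo([.43,-.30,.37],T)
```

```text
predicted px [[212.5 178.8]
 [340.7 178.8]
 [212.2 297.3]] grip in tool [-0.0047 -0.0007 -0.0172]
shift [-0.0292 -0.018  -0.0443] turn [ -3.51  44.1  -27.67] pos [ 0.4282 -0.3184  0.3171] q [-0.6414  0.4801  1.0404 -0.2045  2.1018  1.1536] w 0.2940667859214208
```

>>> {"name": "carry_out", "arguments": {
  "commands": [
    [[-0.003, -0.002, -0.008], [-0.2, 3, -2], -1],
    [[-0.008, -0.004, -0.016], [-0.6, 8, -5], -1],
    [[-0.014, -0.008, -0.024], [-1.1, 14, -8.8], -1],
    [[-0.02, -0.012, -0.032], [-1.6, 20, -12.5], -1],
    [[-0.024, -0.015, -0.04], [-2, 25, -15.7], -1]
  ]
}}

```text
t: 8.37
tool_pos: [0.4307, -0.3025, 0.3646]
orientation: [-3.096, 0.014, 0.107]
wrist_force: [-0.7, -0.0, -1.3]
width: 0.296
```

Run:
```python
exec(open('goal.py').read())
_,T=goal(.07); togo([.43,-.24,.37],T)
```

```text
predicted px [[213.1 179.1]
 [340.9 179.1]
 [212.9 297.2]] grip in tool [-0.0047 -0.0007 -0.0172]
shift [-0.0015 -0.0627 -0.0025] turn [ -1.48  18.88 -11.77] pos [ 0.4307 -0.3025  0.3646] q [-0.7346  0.2055  1.2219 -0.0138  1.795   0.8427] w 0.295999959658971
```

>>> {"name": "carry_out", "arguments": {
  "commands": [
    [[0, -0.01, -0.001], [-0.4, 5, -3], -1],
    [[0, -0.025, -0.002], [-0.8, 10, -6.2], -1],
    [[-0.001, -0.04, -0.002], [-1.2, 15, -9.4], -1],
    [[-0.001, -0.055, -0.002], [-1.5, 18.9, -11.8], -1],
    [[-0.001, -0.063, -0.002], [-1.5, 18.9, -11.8], -1]
  ]
}}

```text
t: 8.78
tool_pos: [0.4267, -0.2371, 0.3688]
orientation: [-3.076, -0.292, -0.41]
wrist_force: [-0.2, -0.1, -1.1]
width: 0.292
```

Run:
```python
exec(open('goal.py').read())
p,T=goal(.17); togo(p,T); p[2]=.37; togo(p,T)
```

```text
predicted px [[213.5 179.6]
 [341.  179.7]
 [213.2 297.5]] grip in tool [-0.0047 -0.0007 -0.0172]
shift [ 0.0644 -0.3118  0.1604] turn [-0.07  0.04 -0.09] pos [ 0.4267 -0.2371  0.3688] q [-0.8333 -0.0254  1.5025  0.2251  1.5246  0.5534] w 0.2916856657946466
shift [ 0.1009 -0.3117  0.0259] turn [-0.07  0.04 -0.09] pos [ 0.4267 -0.2371  0.3688] q [-0.8333 -0.0254  1.5025  0.2251  1.5246  0.5534] w 0.2916856657946466
```

>>> {"name": "carry_out", "arguments": {
  "commands": [
    [[0.008, -0.025, 0.002], [0, 0, 0], -1],
    [[0.019, -0.06, 0.005], [0, 0, 0], -1],
    [[0.031, -0.096, 0.008], [0, 0, 0], -1],
    [[0.043, -0.132, 0.011], [0, 0, 0], -1],
    [[0.054, -0.168, 0.014], [0, 0, 0], -1]
  ]
}}

```text
t: 9.2
tool_pos: [0.4497, -0.0603, 0.3688]
orientation: [-3.077, -0.289, -0.406]
wrist_force: [1.9, 0.7, -1.6]
width: 0.292
```

Run:
```python
exec(open('goal.py').read())
p,T=goal(.17); togo(p,T)
```

```text
predicted px [[213.5 179.6]
 [341.  179.7]
 [213.2 297.5]] grip in tool [-0.0047 -0.0007 -0.0172]
shift [ 0.0105 -0.1425  0.1458] turn [-0.06  0.19 -0.22] pos [ 0.4497 -0.0603  0.3688] q [-0.4163 -0.1159  1.583   0.1483  1.458   0.9669] w 0.2919645657333112
```

>>> {"name": "carry_out", "arguments": {
  "commands": [
    [[0.002, -0.028, 0.015], [0, 0, 0], -1],
    [[0.004, -0.056, 0.043], [0, 0, 0], -1],
    [[0.006, -0.084, 0.075], [0, 0.1, -0.1], -1],
    [[0.008, -0.112, 0.105], [0, 0.2, -0.2], -1],
    [[0.01, -0.135, 0.13], [0, 0.2, -0.2], -1]
  ]
}}

```text
t: 9.62
tool_pos: [0.4658, 0.0826, 0.2432]
orientation: [-3.077, -0.295, -0.405]
wrist_force: [0.9, 0.2, -1.6]
width: 0.296
```

Run:
```python
exec(open('goal.py').read())
p,T=goal(.07); togo(p,T)
```

```text
predicted px [[213.5 179.6]
 [341.  179.7]
 [213.2 297.5]] grip in tool [-0.0047 -0.0007 -0.0172]
shift [-0.0237 -0.0052  0.1101] turn [-0.08  0.23 -0.  ] pos [0.4658 0.0826 0.2432] q [-0.0153 -0.0542  1.8312  0.0582  1.1089  1.3453] w 0.29595437514901934
```

>>> {"name": "carry_out", "arguments": {
  "commands": [
    [[-0.004, -0.003, 0.02], [0, 0.1, 0], -1],
    [[-0.009, -0.005, 0.045], [0, 0.2, 0], -1],
    [[-0.015, -0.005, 0.07], [0, 0.2, 0], -1],
    [[-0.019, -0.005, 0.09], [-0.1, 0.2, 0], -1],
    [[-0.023, -0.005, 0.105], [-0.1, 0.2, 0], -1]
  ]
}}

```text
t: 10.03
tool_pos: [0.4684, 0.089, 0.133]
orientation: [-3.079, -0.295, -0.402]
wrist_force: [0.6, 0.4, -1.2]
width: 0.295
```

>>> {"name": "carry_out", "arguments": {
  "commands": [
    [[0, 0, 0], [0, 0, 0], -1],
    [[0, 0, 0], [0, 0, 0], -1],
    [[0, 0, 0], [0, 0, 0], -1],
    [[0, 0, 0], [0, 0, 0], -1],
    [[0, 0, 0], [0, 0, 0], -1]
  ]
}}

```text
t: 10.45
tool_pos: [0.4695, 0.089, 0.1343]
orientation: [-3.079, -0.295, -0.406]
wrist_force: [0.9, -0.1, -1.9]
width: 0.294
```

Run:
```python
exec(open('goal.py').read())
p,T=goal(.07); togo(p,T); s=bot.state(); print(s["dq"],s["wrist_force"])
Rc=R.from_rotvec(s["orientation"]).as_matrix()
L={"endL":[.009,.014,.245],"endR":[.009,-.014,.245],"shL":[.003,.038,.13],"shR":[.003,-.038,.13],"footL":[.003,.038,0],"footR":[.003,-.038,0]}
P=(np.array(list(L.values()))@Rtg.T+ptg)@Rc.T+s["tool_pos"]
out=[]
for n,x,y in(("scene",230,130),("side",190,145)):
    im=cams.read_camera(n)[:,:,::-1].copy(); cv2.imwrite(f"pics/f_{n}.png",im)
    c=cv2.resize(im[y:y+133,x:x+133],(399,399),interpolation=cv2.INTER_CUBIC)
    for q in proj(n,P): cv2.circle(c,tuple(int(v) for v in (q-[x,y])*3),3,(0,0,255),1)
    out.append(c)
cv2.imwrite("pics/f.png",np.hstack(out)); cv2.imwrite("pics/fw.png",cams.read_camera("wrist")[:,:,::-1])
```

```text
predicted px [[213.5 179.6]
 [341.  179.7]
 [213.2 297.5]] grip in tool [-0.0047 -0.0007 -0.0172]
shift [-0.0002  0.0005  0.0037] turn [0.03 0.22 0.02] pos [0.4695 0.089  0.1343] q [0.004  0.0469 2.0228 0.0624 0.8151 1.3467] w 0.2944855296379029
[-0.003  -0.004   0.0094  0.0021 -0.0025 -0.0018] [ 0.8506 -0.0567 -1.9265]
```

View pics/f.png

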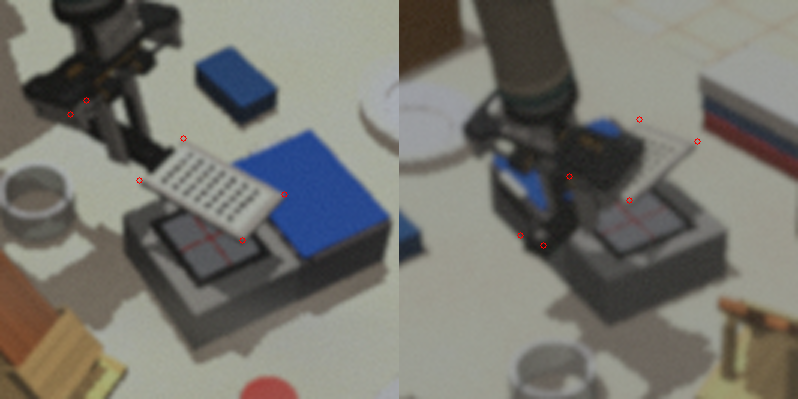

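View pics/fw.png

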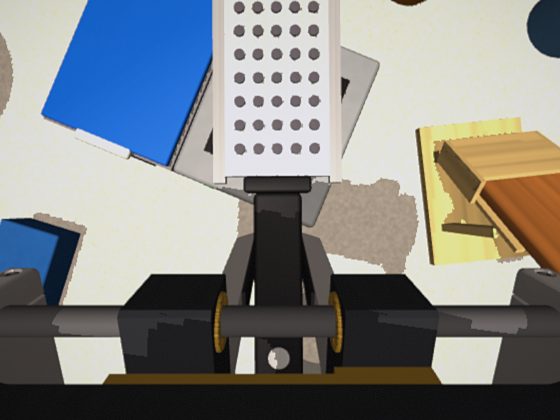

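The final pictures show the blade corners within about 1 pixel of the model, the grater level above the window, and the cover flush. The arm is still, so I'm handing in.

```bash
python3 -c "
from station import order
print(order.hand_in())"
```

```text
the job is handed in; nothing more can be done
None
```

I pushed the printer cover shut, then drew the grater out of its stand. The gripper now holds it level, sticker side down, over the scan window. I handed the job in at about 10.6 s of the 58 s allowed; `hand_in` reports no verdict.

- **Cover:** the fingers stopped at z = 0.078 m, the shut height, with 18 N pressing, and the last pictures show it flush. I did not fit the final cover angle numerically.
- **Grip:** the handle was taken with a 50 N grip setting, and the opening stayed at about 27.6 mm throughout. The wrist pictures show no slip.
- **Final pose:** by calculation, the sticker is within about 1 mm sideways of the window's middle and about 7.4 cm above the glass, with tilt error under 1 degree. The joints were almost still, under 0.01 rad/s.
- **Agreement with the cameras:** the predicted blade corners matched the scene and side views by eye to about one camera pixel. In the wrist view the blade's shoulders were about 3 pixels (around 2 mm) from the prediction, well inside the tolerances. The sticker faces down, so I placed it from the given dimensions and never saw it directly.
- **Other goods:** I saw no contact with the board or the bystanders, but I did not measure their positions again at the end.

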